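Scrap the small brake pad through the sprung flap gate

TASK

Scrap the smaller of the two brake pads: lay it on the open apron of the scrap tray and push it through the sprung flap gate, along the floor, until it lies flat inside the tray and the flap has swung shut behind it. Do not drop it into the tray over the top of the gate, and leave the larger brake pad where it lies.

Things in the scene. Friction and masses are not known exactly. Their poses are not given: they have to be found in the camera images.
- small_pad: smaller brake pad, to be scrapped, about 200 g: flat, 76 mm long (x), 42 mm wide (y), 16 mm high (z up); grip it across its width. Dark steel plate 6 mm thick below, with an ear 7 mm long, 30 mm wide at each end; grey lining 68 x 38 mm on top, grooved across the middle. Origin: centre of its underside. Lies flat on the bench, to the robot's right.
- large_pad: larger brake pad, to be left alone, about 400 g: same shape and materials, 116 mm long (x), 58 mm wide (y), 18 mm high (z up). Origin: centre of its underside. Lies flat on the bench, to the robot's right; either pad can be the nearer one.
- scrap_tray: tray fixed to the bench. Origin: bench height, mid gateway; x: way to push, y left, z up. Flat floor, top at z 4 mm, y -50 to 50: bare apron at x -125 to 0; beyond, open-topped tray with walls at y -44 and 44 (inner faces), x 231, tops at z 40. Gateway (x 0): 88 mm clear between round posts 12 mm thick, 44 mm high; open above, so fingers can follow a thing through.
- flap (a joint): flap angle: 0 shut, up to 1.6 rad swung into the tray; one way only. Upright aluminium leaf 4 mm thick, 7 to 38 mm above the bench, on an upright hinge at the left post (tray x 0, y 41 mm), reaching 80 mm right. A weak spring (under 1 N at its free edge) shuts it within a second when nothing is in its way; what has gone through must lie wholly 82 mm or more past the gateway.
Not all that is in view belongs to the job. What is shaped like the small_pad but pink is not meant.

How it is judged:
On the way, in this order (a step that is already met when the one before it is completed fails the run):
1. the small pad is down flat on the apron in front of the flap (x of small_pad in the frame of scrap_tray between -0.13 and -0.03 m and y of small_pad in the frame of scrap_tray between -0.05 and 0.05 m and z of small_pad in the frame of scrap_tray below 0.012 m), for 0.1 s.
2. the small pad is in the gateway, low along the floor, holding the flap open (x of small_pad in the frame of scrap_tray between -0.03 and 0.05 m and y of small_pad in the frame of scrap_tray between -0.035 and 0.035 m and z of small_pad in the frame of scrap_tray below 0.018 m and value of joint flap above 0.35 rad), for 0.1 s.
At the end, for the whole second after the job is handed in: The small pad lies still and flat (within 10 degrees, lining up, on the floor) inside the tray beyond the flap, its centre 90 to 220 mm past the gateway and between the walls, and the flap is shut to within 0.12 rad (7 degrees) (x of small_pad in the frame of scrap_tray between 0.09 and 0.22 m and y of small_pad in the frame of scrap_tray between -0.044 and 0.044 m and z of small_pad in the frame of scrap_tray below 0.012 m and angle between the z axis of small_pad and the z axis of scrap_tray, either way round below 0.17 rad and value of joint flap below 0.12 rad and linear speed of small_pad below 0.02 m/s); the robot touches nothing.
It fails at once if the larger brake pad is moved more than 20 mm from where it lay (distance of large_pad from where it was at the start of the episode above 0.02 m).
It also fails if it takes over 51 s, if anything falls off the work surface, if the arm or the gripper's body presses on something with over 40 N, if the wrist force passes 120 N, or if a joint passes its speed limit or range.

ROBOT

A 6-joint arm with a two-finger parallel gripper is mounted at the origin on the work surface. World frame = base frame: x ahead of the robot, y to its left, z up, the work surface at z = 0. Lengths are in m, angles in rad, forces in N, time in s.
With the tool pointing down it reaches from about 0.4 to 0.925 m from the base axis. Payload 12.5 kg.
Tool frame: the origin (TCP) lies on the centre line of the jaws, within the pads' length; the fingertips stand 19 mm ahead of it and the grasp point (between the pads) is the TCP; y points along the fingers, x is the direction in which the jaws open and shut, and the axes are right-handed (so a half turn about y gives the same grasp; the last joint's range is limited). The gripper opens to 95 mm and grips with 3 to 60 N. Pads are 20 mm wide; open, the fingers measure 119 mm over their backs; the gripper's body (75 mm by 180 mm) begins 59 mm behind the grasp point.
Start: joints at [1.167, 0.491, 1.559, -0, 1.092, -0.106], TCP at [0.183, 0.598, 0.234] pointing down, gripper open.
Joint ranges: [-3.1, 3.1], [-0.84, 2.19], [0.05, 2.79], [-1.13, 4.28], [0.06, 2.93], [-2.69, 2.69]. Speed limits (rad/s): [2.22, 2.22, 2.79, 3.14, 3.14, 3.14].

INTERFACE

Orientations are given as [roll, pitch, yaw] about the fixed x, y, z axes, in that order (R = Rz(yaw) Ry(pitch) Rx(roll)).
In Python, from bench import status, viewer, robot gives the robot as it stands.
- The arm moves only by the tool arm_command, never from a script. Its argument "deltas" is a list of rows, each a list of 3 entries, a list of its own where there are three numbers: the turn, a rotation vector about the world's x, y, z in rad, then the shift along the world's x, y, z in mm, then the finger opening in mm, from 0 to 95.1. A call has 1 to 10 rows; each row is the pose to reach, as a shift and turn from the pose commanded when the call began; what a row does not reach only later rows make up. A row lasts 1/10 s, in which the tool goes at most 50 mm and 8.59 degrees, less where a joint would pass 70% of its speed; a pose out of reach is approached as far as the arm can. A call with a gripper value outside its range is refused whole. The fingers move at their own pace and stop on an object; the grip force is fixed at half the most. Time passes only in rows, so rows that repeat a pose let the fingers close. It gives the time, the measured TCP pose, the force and the opening at its end, in the units of the state.
- status.sense(): the state, without advancing time (a new reading comes with each control period).
- viewer.read_camera(name): name is "side" or "top"; returns a dict with "pixels" (420x560x3 uint8, red, green, blue), "z_map" (420x560 float32, m along the optical axis (not along the pixel's ray), 0 where there is no reading), "vfov" (degrees; the focal length in pixels is half the picture's height over the tangent of half this angle, whatever the lens; pixels are square), "cx", "cy" (the principal point, pixels), "extrinsics" (4x4, takes a point from world to camera coordinates). Camera axes: x right, y down, z forward; pixel columns grow to the right and rows downward; lengths in m; the calibration is good to about 2 mm. A picture is of the moment at which its call begins.
- robot.sign_off(): hands the job in, once; it reports no verdict.
The state is a dict: "clock": time; "joint_pos": joint angles; "joint_velocities": joint speeds; "joint_torque": joint torques, N m; "ee_pos": TCP position; "tcp_rot": TCP orientation; "force": force on the tool from outside, world axes, zero at the start; "moment": the same for the moment, N m; "finger_gap": finger opening in m.
Only numpy, scipy, OpenCV 4.12 (cv2) and the standard library are available. Lean on these libraries where they do the work, as an engineer would, in place of code of your own. Each camera call takes 0.05 s, during which the arm holds its last target.

## Working session

There is one attempt and no reset: what is moved stays moved. The work goes in short steps, Python scripts to look and compute and a tool call to move; the robot and the scene stay as the last step left them, time stands still between calls to the robot, and variables do not carry over. Pictures are saved under pics/ and viewed, and the job is handed in when it is done.

Besides the shell and the picture viewer there is one more tool, called after ">>>" as name([rows], argument=value, ...), one row to a line, values as JSON. arm_command: Moves the arm, as the interface text tells. Its arguments: {"type":"object","properties":{"deltas":{"type":"array","items":{"type":"array"}}},"required":["deltas"]}

```bash
ls; mkdir -p pics
cat > h.py <<'E'
import numpy as np, cv2
from bench import status, viewer, robot
def cam(name):
    d=viewer.read_camera(name); d['f']=d['pixels'].shape[0]/2/np.tan(np.radians(d['vfov'])/2); return d
def save(d,fn,crop=None,scale=1):
    im=d['pixels'][:,:,::-1]
    if crop: r0,r1,c0,c1=crop; im=im[r0:r1,c0:c1]
    im=cv2.resize(im,None,fx=scale,fy=scale,interpolation=cv2.INTER_CUBIC); cv2.imwrite(fn,im)
def ray(d,u,v,z):
    E=np.array(d['extrinsics']);R=E[:3,:3];t=E[:3,3];c=-R.T@t
    w=R.T@np.array([(u-d['cx'])/d['f'],(v-d['cy'])/d['f'],1.]);return c+w*(z-c[2])/w[2]
def cloud(d):
    E=np.array(d['extrinsics']);R=E[:3,:3];t=E[:3,3];Z=d['z_map'];v,u=np.mgrid[:Z.shape[0],:Z.shape[1]]
    P=np.stack([(u-d['cx'])/d['f']*Z,(v-d['cy'])/d['f']*Z,Z],-1);return (P-t)@R
E
python3 - <<'E'
from h import *
print(status.sense())
for n in('top','side'):
    d=cam(n);save(d,f'pics/{n}0.png');print(n,d['f'],d['cx'],d['cy'],np.array(d['extrinsics']).round(3).tolist())
E
```

```text
pics
{'clock': 0.0, 'joint_pos': array([ 1.16737100e+00,  4.91567653e-01,  1.55944819e+00,  2.41718788e-05,
        1.09167161e+00, -1.05612608e-01]), 'joint_velocities': array([ 0.00015922, -0.00025459,  0.00027965,  0.00012268, -0.00018298,
        0.00040612]), 'joint_torque': array([-1.75575573e-03, -6.12655735e+01, -2.58175617e+01,  6.91220351e-02,
        4.82978951e-02, -8.04868773e-05]), 'ee_pos': array([0.18328968, 0.59729558, 0.23305713]), 'tcp_rot': array([-1.57065960e+00,  1.08643877e-03,  1.27297252e+00]), 'force': array([0.56351209, 0.10909734, 0.27420339]), 'moment': array([-0.01479236,  0.02441006, -0.00254184]), 'finger_gap': 0.09494966628590375}
top 431.22080322792254 282.11331248989944 210.3709556017609 [[0.024, -0.999, -0.045, -0.042], [-0.999, -0.022, -0.03, 0.543], [0.029, 0.046, -0.999, 0.757], [0.0, 0.0, 0.0, 1.0]]
side 498.7816445681736 283.4240572416164 212.19923916676197 [[-0.82, -0.572, 0.011, 0.431], [-0.431, 0.604, -0.67, 0.278], [0.377, -0.554, -0.742, 0.722], [0.0, 0.0, 0.0, 1.0]]
```

View pics/top0.png

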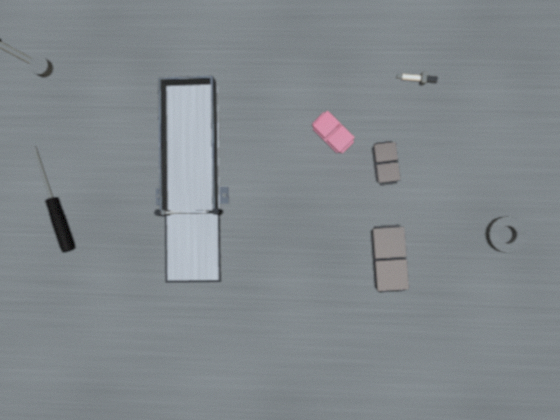

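View pics/side0.png

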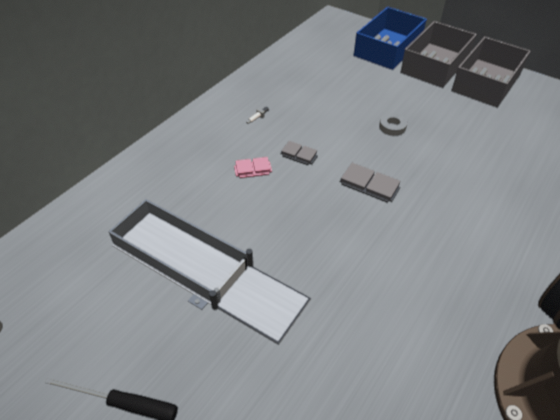

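The top view shows the tray at about (190,180), with the gate at row 212 and the apron below it. Things that could be taken for the target:
- grey pad at (387,162), the shorter one
- grey pad at (390,258), the longer one
- pink pad at (334,132), a decoy

I choose (387,162): grey and the smaller. Next I check it in a close crop and measure.

Run:
```python
from h import *
d=cam('top');save(d,'pics/crop1.png',(110,300,310,430),4)
save(d,'pics/crop2.png',(60,300,140,250),3)
P=cloud(d);im=d['pixels'].astype(int)
Z=P[...,2]
print('bench z',np.median(Z[300:,300:]))
hsv=cv2.cvtColor(d['pixels'],cv2.COLOR_RGB2HSV)
for name,(r0,r1,c0,c1),h in(('small',(130,195,365,410),.016),('large',(215,300,365,415),.018)):
    m=np.zeros(Z.shape,np.uint8);
    rb=(im[...,0]-im[...,2]>2)
    m[r0:r1,c0:c1]=rb[r0:r1,c0:c1]
    print(name,m.sum(),np.median(Z[m>0]))
    c,_=cv2.findContours(m,cv2.RETR_EXTERNAL,cv2.CHAIN_APPROX_NONE)
    pts=np.vstack(c)[:,0]
    W=np.array([ray(d,u,v,h)[:2] for u,v in pts],np.float32)
    print(cv2.minAreaRect(W))
    mz=np.zeros_like(m);mz[r0:r1,c0:c1]=(Z[r0:r1,c0:c1]>.009)
    w=P[mz>0][:,:2].astype(np.float32);print(' depth',cv2.minAreaRect(w),w.mean(0),np.percentile(Z[mz>0],[10,50,90]))
# tray floor
hsvm=((hsv[...,2]>150)&(hsv[...,1]<60)).astype(np.uint8);m=np.zeros_like(hsvm);m[216:300,150:240]=hsvm[216:300,150:240]
W=np.array([ray(d,u,v,.004)[:2] for v,u in np.argwhere(m)],np.float32);print('apron',cv2.minAreaRect(W),np.median(Z[m>0]))
m=np.zeros_like(hsvm);m[85:208,150:240]=hsvm[85:208,150:240]
W=np.array([ray(d,u,v,.004)[:2] for v,u in np.argwhere(m)],np.float32);print('tray',cv2.minAreaRect(W))
mz=(Z>.03);mz[:, :140]=0;mz[:,250:]=0;
w=P[mz][:,:2].astype(np.float32);print('walls',cv2.minAreaRect(w),np.percentile(Z[mz],[10,50,90]))
mp=(Z>.041);mp[:, :140]=0;mp[:,250:]=0
n,l,s,ce=cv2.connectedComponentsWithStats(mp.astype(np.uint8))
for i in range(1,n): print('post?',ce[i],s[i],P[l==i].mean(0))
```

```text
bench z 0.00039918019071311984
small 687 0.01619355701346712
((0.631878674030304, -0.21001943945884705), (0.06620173156261444, 0.03609760105609894), 9.296266555786133)
 depth ((0.5992462635040283, -0.14196562767028809), (0.07607736438512802, 0.20578698813915253), 24.863292694091797) [ 0.62971675 -0.20787553] [0.01425991 0.01605889 0.01765868]
large 1781 0.01820693358018181
((0.464677095413208, -0.21795645356178284), (0.10611589252948761, 0.053694043308496475), 5.219700813293457)
 depth ((0.4652211666107178, -0.15716563165187836), (0.18630222976207733, 0.11054181307554245), 89.3958740234375) [ 0.46530446 -0.21732521] [0.01633215 0.01815925 0.01986273]
apron ((0.47407037019729614, 0.13094976544380188), (0.11302337050437927, 0.09080769866704941), 1.6160120964050293) 0.004248468945181436
tray ((0.657062828540802, 0.13451243937015533), (0.2218475043773651, 0.0949169397354126), 1.82237708568573)
walls ((0.6469904184341431, 0.06310880184173584), (0.25467151403427124, 0.25180020928382874), 0.8207978010177612) [0.03316519 0.03939425 0.77083643]
post? [236.   1.] [236   1   1   1   1] [ 0.5214
[... 19628 characters left out ...]
ost? [180. 400.] [180 400   1   1   1] [ 0.5214712  -0.06460247  0.77083643]
post? [193. 401.] [193 401   1   1   1] [ 0.5214712  -0.06460247  0.77083643]
post? [204. 400.] [204 400   1   1   1] [ 0.5214712  -0.06460247  0.77083643]
post? [207. 400.] [207 400   1   1   1] [ 0.5214712  -0.06460247  0.77083643]
post? [228. 406.] [228 406   1   1   1] [ 0.5214712  -0.06460247  0.77083643]
post? [148. 412.] [148 412   1   1   1] [ 0.5214712  -0.06460247  0.77083643]
post? [155. 416.] [155 416   1   1   1] [ 0.5214712  -0.06460247  0.77083643]
post? [232. 416.] [232 416   1   1   1] [ 0.5214712  -0.06460247  0.77083643]
post? [158. 418.] [158 418   1   1   1] [ 0.5214712  -0.06460247  0.77083643]
```

```bash
echo
python3 - <<'E'
from h import *
d=cam('top');P=cloud(d);Z=P[...,2]
ok=(d['z_map']>.1)
# wall tops
for nm,(c0,c1) in(('L',(154,172)),('R',(205,222))):
    m=np.zeros(Z.shape,bool);m[90:200,c0:c1]=True;m&=ok&(Z>.035)&(Z<.046)
    w=P[m][:,:2];vx,vy,x0,y0=cv2.fitLine(w.astype(np.float32),cv2.DIST_HUBER,0,.01,.01).ravel()
    print(nm,m.sum(),'yaw',np.arctan2(vy,vx)%np.pi,'y at x=.6',y0+vy/vx*(.6-x0),'x range',w[:,0].min(),w[:,0].max())
for nm,(c0,c1) in(('Lpost',(150,170)),('Rpost',(208,226))):
    m=np.zeros(Z.shape,bool);m[203:220,c0:c1]=True;m&=ok&(Z>.0425)&(Z<.05)
    w=P[m];print(nm,m.sum(),w.mean(0),np.median(w,0),w.min(0),w.max(0))
# far wall
m=np.zeros(Z.shape,bool);m[70:84,166:208]=True;m&=ok&(Z>.036)&(Z<.046);print('far',np.median(P[m],0))
# apron edges by gray
g=cv2.cvtColor(d['pixels'],cv2.COLOR_RGB2GRAY)
m=(g>150).astype(np.uint8);m[:218]=0;m[290:]=0;m[:,:150]=0;m[:,235:]=0
n,l,s,c=cv2.connectedComponentsWithStats(m);i=1+np.argmax(s[1:,4]);print('apron px',s[i])
pts=cv2.findContours((l==i).astype(np.uint8),0,1)[0][0][:,0]
W=np.array([ray(d,u,v,.004)[:2] for u,v in pts],np.float32);print(cv2.minAreaRect(W),cv2.boxPoints(cv2.minAreaRect(W)).round(4).tolist())
# side cam: pad
s=cam('side');P2=cloud(s);m=np.zeros(P2.shape[:2],bool);m[135:170,275:325]=True
m&=(P2[...,2]>.010)&(P2[...,2]<.022)
w=P2[m];print('side small',m.sum(),w.mean(0),cv2.minAreaRect(w[:,:2].astype(np.float32)))
m=np.zeros(Z.shape,bool);m[135:192,368:407]=True;m&=ok&(Z>.010)&(Z<.022)
w=P[m];print('top small',m.sum(),w.mean(0),cv2.minAreaRect(w[:,:2].astype(np.float32)))
m=np.zeros(Z.shape,bool);m[216:300,366:412]=True;m&=ok&(Z>.012)&(Z<.024)
w=P[m];print('top large',m.sum(),w.mean(0),cv2.minAreaRect(w[:,:2].astype(np.float32)))
E
```

```text
L 338 yaw 0.042301163 y at x=.6 0.1802333 x range 0.5578867041831872 0.7475367472358692
R 301 yaw 0.04201055 y at x=.6 0.088812135 x range 0.5597676997878034 0.7483176048500731
Lpost 43 [0.53504964 0.1806229  0.04390795] [0.53533291 0.18121281 0.04370239] [0.53015961 0.17109089 0.04258235] [0.54050596 0.18844551 0.04623435]
Rpost 32 [0.53958109 0.08223541 0.04412818] [0.539323   0.08266735 0.04401324] [0.53411566 0.07772128 0.04253867] [0.54439778 0.08822129 0.04602032]
far [0.76951262 0.13954664 0.03954895]
apron px [ 167  218   51   62 3129]
((0.47226953506469727, 0.13089238107204437), (0.10941967368125916, 0.09079471230506897), 1.616091251373291) [[0.4162999987602234, 0.17470000684261322], [0.4189000129699707, 0.08399999886751175], [0.5281999707221985, 0.08709999918937683], [0.5256999731063843, 0.1777999997138977]]
side small 415 [ 0.63157932 -0.20837697  0.01516148] ((0.6329158544540405, -0.21017268300056458), (0.06870844960212708, 0.042296841740608215), 8.05366039276123)
top small 828 [ 0.63183014 -0.21031847  0.01599949] ((0.6319140791893005, -0.2107098400592804), (0.06795813143253326, 0.03828124329447746), 8.200827598571777)
top large 1939 [ 0.46464965 -0.21908584  0.01812879] ((0.4647563099861145, -0.21957232058048248), (0.10794444382190704, 0.054495614022016525), 5.135075092315674)
```

View pics/crop1.png

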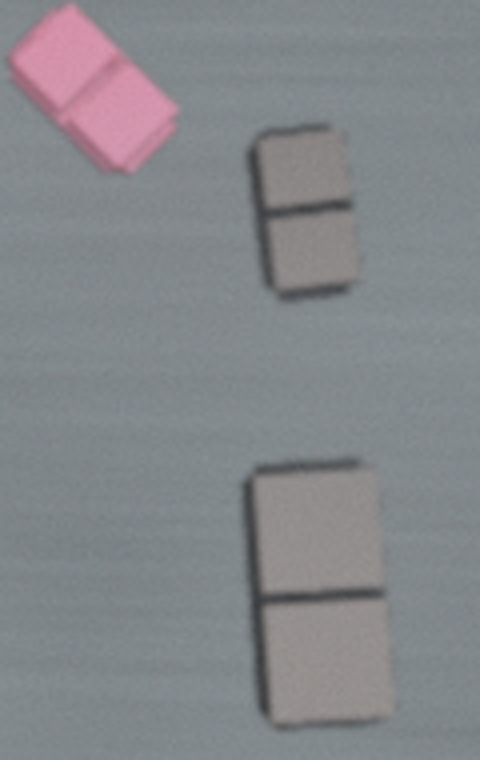

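View pics/crop2.png

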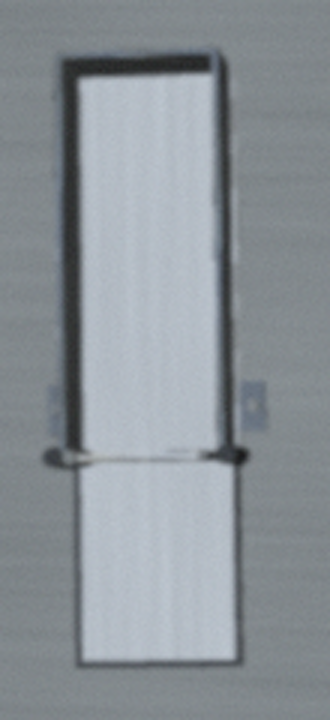

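The crop confirms it: (387,162) is the grey pad with a lining of 68 x 38 mm (the small pad), and its neighbour measures 108 x 54 mm (the large one).

| Item | Position (m) | Yaw (rad) |
|---|---|---|
| Small pad | (0.632, -0.2105) | +0.143 |
| Tray gate | (0.5373, 0.1318) | +0.042 |

The post spacing (98–100 mm) and the far wall (x 0.7695) fit the sizes given. The jaws must turn from 1.273 to 1.714, so +0.441.

>>> arm_command([
  [[0, 0, 0.05], [24, -43, 0], 70],
  [[0, 0, 0.1], [48, -86, 0], 70],
  [[0, 0, 0.15], [72, -129, 0], 70],
  [[0, 0, 0.2], [96, -172, 0], 70],
  [[0, 0, 0.25], [120, -215, 0], 70],
  [[0, 0, 0.3], [144, -258, 0], 70],
  [[0, 0, 0.35], [168, -301, 0], 70],
  [[0, 0, 0.4], [192, -344, 0], 70],
  [[0, 0, 0.441], [216, -387, 0], 70],
  [[0, 0, 0.441], [240, -430, 0], 70],
])

```text
clock: 1.25
ee_pos: [0.424, 0.1656, 0.2339]
tcp_rot: [-1.571, -0.0, 1.716]
force: [0.5, 0.6, 0.1]
finger_gap: 0.0694
```

>>> arm_command([
  [[0, 0, 0], [24, -43, -10], 70],
  [[0, 0, 0], [48, -86, -30], 70],
  [[0, 0, 0], [72, -129, -50], 70],
  [[0, 0, 0], [96, -172, -70], 70],
  [[0, 0, 0], [120, -215, -90], 70],
  [[0, 0, 0], [144, -258, -110], 70],
  [[0, 0, 0], [168, -301, -130], 70],
  [[0, 0, 0], [192, -344, -135], 70],
  [[0, 0, 0], [208, -378, -135], 70],
  [[0, 0, 0], [208, -378, -135], 70],
])

```text
clock: 2.25
ee_pos: [0.6328, -0.2153, 0.0975]
tcp_rot: [-1.572, 0.001, 1.711]
force: [-1.1, -0.4, -1.1]
finger_gap: 0.0701
```

Run:
```python
from h import *
s=cam('side');save(s,'pics/side1.png',(90,230,220,420),4)
d=status.sense();print(d['ee_pos'],d['tcp_rot'],d['joint_pos'].round(2))
```

```text
[ 0.63195359 -0.21354438  0.09761704] [-1.57072790e+00  2.18723029e-05  1.71098154e+00] [-0.42  0.7   1.57 -0.    0.87 -2.14]
```

View pics/side1.png

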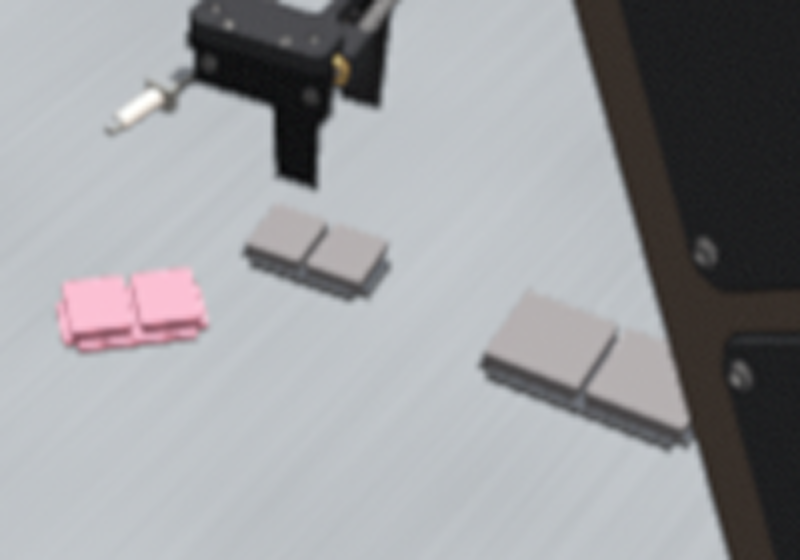

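The side view shows the open hand straight above the small pad, which is at about (315,245) in the crop. Pink is clear to the left and the large pad clear to the right. Next I go down to fingertips about 3 mm above the bench and close.

>>> arm_command([
  [[0, 0, 0], [0, 1, -25], 66],
  [[0, 0, 0], [0, 2, -45], 66],
  [[0, 0, 0], [0, 2, -62], 66],
  [[0, 0, 0], [0, 2, -72], 66],
  [[0, 0, 0], [0, 2, -76], 66],
  [[0, 0, 0], [0, 2, -76], 66],
])

```text
clock: 2.9
ee_pos: [0.6313, -0.208, 0.0227]
tcp_rot: [-1.571, -0.0, 1.714]
force: [-0.1, -0.1, -0.3]
finger_gap: 0.066
```

>>> arm_command([
  [[0, 0, 0], [0, 0, 0], 36],
  [[0, 0, 0], [0, 0, 0], 36],
  [[0, 0, 0], [0, 0, 0], 36],
  [[0, 0, 0], [0, 0, 0], 36],
  [[0, 0, 0], [0, 0, 0], 36],
  [[0, 0, 0], [0, 0, 0], 36],
])

```text
clock: 3.5
ee_pos: [0.6316, -0.2087, 0.0231]
tcp_rot: [-1.571, 0.0, 1.714]
force: [-0.1, 0.4, 5.9]
finger_gap: 0.0408
```

>>> arm_command([
  [[0, 0, 0], [0, 0, 15], 36],
  [[0, 0, 0], [0, 0, 40], 36],
  [[0, 0, 0], [0, 0, 70], 36],
  [[0, 0, 0], [0, 0, 90], 36],
  [[0, 0, 0], [0, 0, 90], 36],
  [[0, 0, 0], [0, 0, 90], 36],
])

```text
clock: 4.1
ee_pos: [0.6311, -0.2083, 0.1126]
tcp_rot: [-1.571, -0.0, 1.714]
force: [-0.2, -0.0, -3.3]
finger_gap: 0.0412
```

Run:
```python
from h import *
s=cam('side');save(s,'pics/side2.png',(60,230,200,420),3.5)
d=status.sense();print(d['ee_pos'],d['force'],d['finger_gap'])
```

```text
[ 0.63080592 -0.2082623   0.1117714 ] [ 0.08898729  0.15029099 -2.80667182] 0.04101607279527848
```

View pics/side2.png

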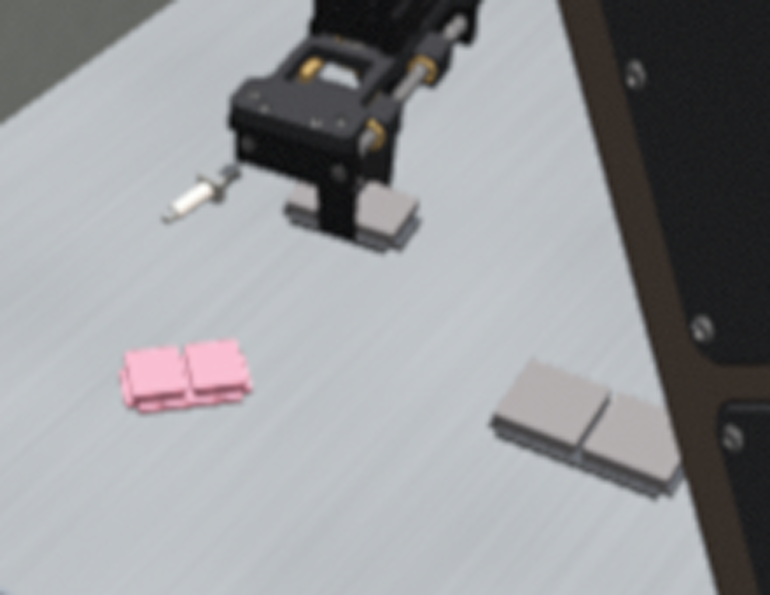

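The pad is held level at crop (350,215), the large pad has not moved, and the weight of about 2.8 N fits. Now over to the apron.

>>> arm_command([
  [[0, 0, -0.02], [-15, 33, 0], 36],
  [[0, 0, -0.04], [-36, 75, 0], 36],
  [[0, 0, -0.06], [-57, 120, 0], 36],
  [[0, 0, -0.08], [-78, 165, 0], 36],
  [[0, 0, -0.1], [-99, 210, 0], 36],
  [[0, 0, -0.101], [-120, 253, 0], 36],
  [[0, 0, -0.101], [-140, 295, 0], 36],
  [[0, 0, -0.101], [-154, 325, 0], 36],
  [[0, 0, -0.101], [-158.5, 334.5, 0], 36],
  [[0, 0, -0.101], [-158.5, 334.5, 0], 36],
])

```text
clock: 5.15
ee_pos: [0.4721, 0.1269, 0.112]
tcp_rot: [-1.569, 0.0, 1.615]
force: [0.1, -0.9, -1.5]
finger_gap: 0.0412
```

>>> arm_command([
  [[0, 0, 0], [0, 0, -20], 36],
  [[0, 0, 0], [0, 0, -45], 36],
  [[0, 0, 0], [0, 0, -62], 36],
  [[0, 0, 0], [0, 0, -72], 36],
  [[0, 0, 0], [0, 0, -72], 36],
  [[0, 0, 0], [0, 0, -72], 36],
])

```text
clock: 5.75
ee_pos: [0.4733, 0.1255, 0.0408]
tcp_rot: [-1.571, -0.0, 1.612]
force: [0.7, 0.4, -1.6]
finger_gap: 0.0411
```

Run:
```python
from h import *
s=cam('side');save(s,'pics/side3.png',(180,360,90,340),3)
t=cam('top');save(t,'pics/top3.png',(60,310,120,300),3)
d=status.sense();print(d['ee_pos'],d['tcp_rot'],d['force'],d['finger_gap'])
```

```text
[0.47338936 0.12579808 0.04134337] [-1.57203658e+00 -1.73497481e-04  1.61271577e+00] [ 0.25347192 -0.062858   -1.90397962] 0.04085908215879297
```

View pics/side3.png

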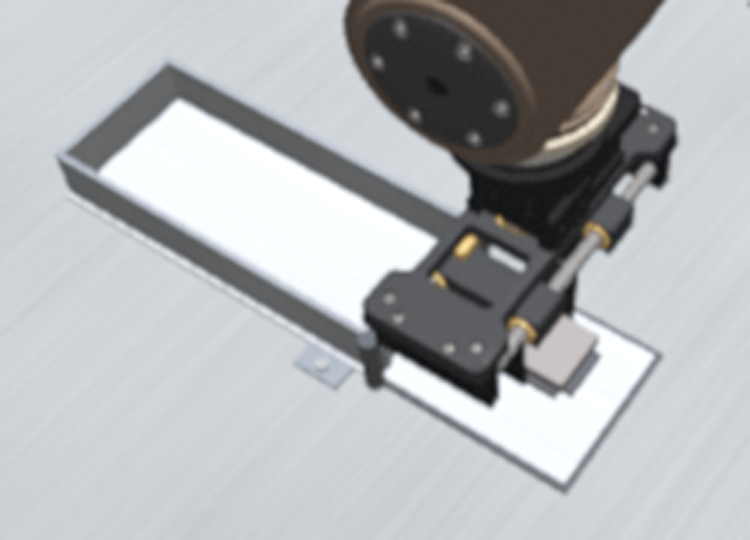

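The side view shows the pad's rear half at crop (560,350), square over the apron. Lower about 14 mm, then let go so that it lies free.

>>> arm_command([
  [[0, 0, 0], [0, 0, -7], 36],
  [[0, 0, 0], [0, 0, -11], 36],
  [[0, 0, 0], [0, 0, -13.5], 36],
  [[0, 0, 0], [0, 0, -14], 36],
  [[0, 0, 0], [0, 0, -14], 36],
  [[0, 0, 0], [0, 0, -14], 50],
  [[0, 0, 0], [0, 0, -14], 50],
  [[0, 0, 0], [0, 0, -14], 50],
])

```text
clock: 6.65
ee_pos: [0.4729, 0.1261, 0.0266]
tcp_rot: [-1.571, -0.0, 1.613]
force: [0.1, -0.0, -0.2]
finger_gap: 0.0499
```

Run:
```python
from h import *
s=cam('side');save(s,'pics/side4.png',(200,360,180,340),4)
P=cloud(s);
d=status.sense();print(d['ee_pos'],d['tcp_rot'],d['force'],d['finger_gap'])
m=(P[...,2]>.012)&(P[...,2]<.028)&(abs(P[...,0]-.45)<.06)&(abs(P[...,1]-.126)<.04)
c=s['pixels'].astype(int);m&=(c.sum(-1)>240)&(c.sum(-1)<600)
w=P[m];print(m.sum(),w.min(0),w.max(0),np.median(w,0))
```

```text
[0.47290655 0.12605234 0.02659987] [-1.57084911e+00 -1.00373705e-04  1.61306739e+00] [ 0.00139045 -0.53545069 -0.03535991] 0.04953604516126417
356 [0.43930045 0.09312766 0.01203626] [0.48439319 0.15544212 0.02669322] [0.45223642 0.12687159 0.01918263]
```

View pics/side4.png

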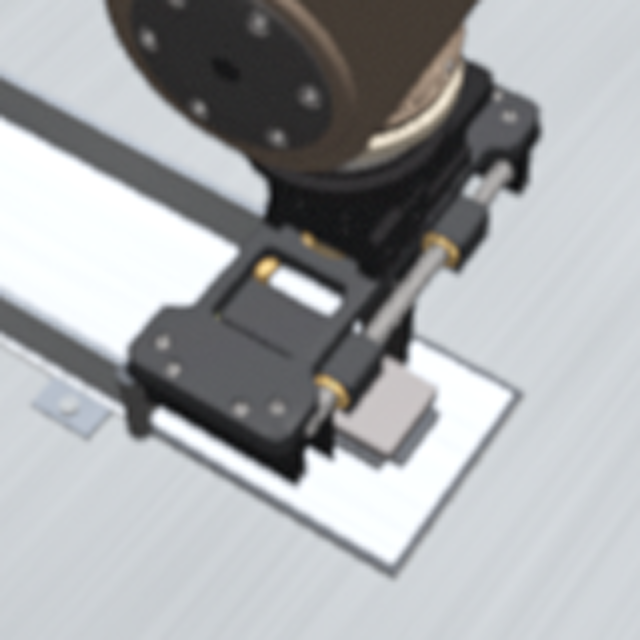

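The pad lies free and flat on the apron: lining top at z about 19–20 mm, rear at x 0.439, so its centre is at tray x ≈ -65 mm. Now clasp it low and push it along the floor, on a line about 3 mm right of the middle so the left finger clears the open leaf.

>>> arm_command([
  [[0, 0, 0], [0, 0, -0.5], 50],
  [[0, 0, 0], [0, 0, -0.5], 36],
  [[0, 0, 0], [0, 0, -0.5], 36],
  [[0, 0, 0], [0, 0, -0.5], 36],
  [[0, 0, 0], [0, 0, -0.5], 36],
  [[0, 0, 0], [10, 0.4, -0.5], 36],
  [[0, 0, 0], [22, 0.9, -0.5], 36],
  [[0, 0, 0], [34, 1.4, -0.5], 36],
  [[0, 0, 0], [46, 1.9, -0.5], 36],
  [[0, 0, 0], [58, 2.4, -0.5], 36],
])

```text
clock: 7.7
ee_pos: [0.5316, 0.1284, 0.0261]
tcp_rot: [-1.57, -0.0, 1.613]
force: [-1.9, -0.6, -0.4]
finger_gap: 0.0412
```

Run:
```python
from h import *
s=cam('side');save(s,'pics/side5.png',(180,340,120,320),4)
d=status.sense();print(d['ee_pos'],d['tcp_rot'],d['force'],d['finger_gap'])
```

```text
[0.5338171  0.12845044 0.02625916] [-1.57287244e+00 -2.20252132e-04  1.61270595e+00] [ 2.41447187 -1.36138396 -2.15780597] 0.04120439826416856
```

View pics/side5.png

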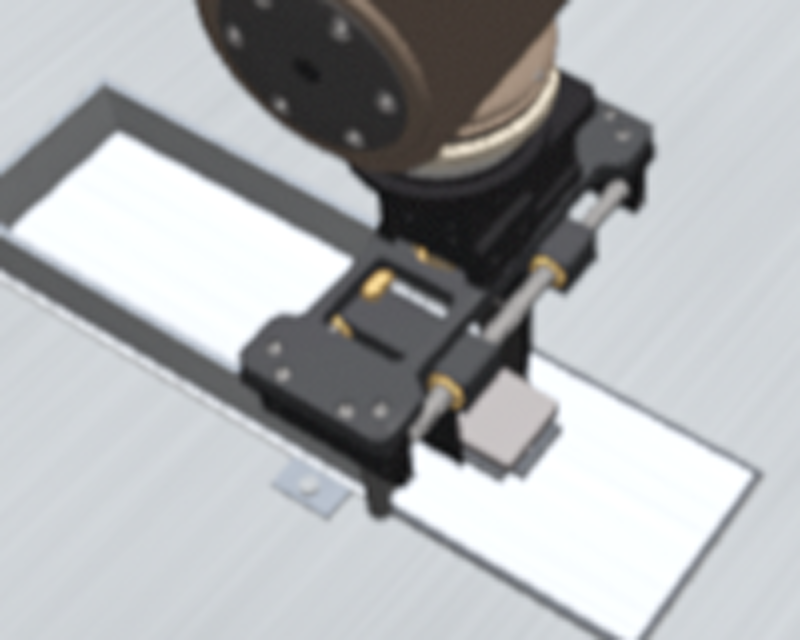

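The pad is in the gateway with its rear on the floor at crop (510,430), at tray x about -4, and the force is small. Carry on through.

>>> arm_command([
  [[0, 0, 0], [8, 0.3, 0], 36],
  [[0, 0, 0], [18, 0.8, 0], 36],
  [[0, 0, 0], [28, 1.2, 0], 36],
  [[0, 0, 0], [38, 1.6, 0], 36],
  [[0, 0, 0], [50, 2.1, 0], 36],
  [[0, 0, 0], [64, 2.7, 0], 36],
  [[0, 0, 0], [78, 3.3, 0], 36],
  [[0, 0, 0], [92, 3.9, 0], 36],
  [[0, 0, 0], [106, 4.5, 0], 36],
  [[0, 0, 0], [120, 5, 0], 36],
])

```text
clock: 8.75
ee_pos: [0.6518, 0.1334, 0.0261]
tcp_rot: [-1.571, -0.0, 1.613]
force: [-1.7, -0.3, -0.9]
finger_gap: 0.0413
```

>>> arm_command([
  [[0, 0, 0], [12, 1.5, 0], 36],
  [[0, 0, 0], [24, 3, 0], 36],
  [[0, 0, 0], [35, 4.5, 0], 36],
  [[0, 0, 0], [35, 4.5, 0], 36],
  [[0, 0, 0], [35, 4.5, 0], 36],
  [[0, 0, 0], [35, 4.5, 0], 36],
])

```text
clock: 9.35
ee_pos: [0.6857, 0.1379, 0.0262]
tcp_rot: [-1.571, -0.0, 1.613]
force: [0.2, -0.1, 0.3]
finger_gap: 0.0409
```

Run:
```python
from h import *
s=cam('side');save(s,'pics/side6.png',(180,340,90,320),3.4)
d=status.sense();print(d['ee_pos'],d['tcp_rot'],d['force'],d['finger_gap'])
```

```text
[0.68555039 0.13784029 0.02615921] [-1.57065186e+00 -1.10700074e-04  1.61288288e+00] [ 1.37402082 -0.41908341 -1.1889683 ] 0.04151100422778744
```

View pics/side6.png

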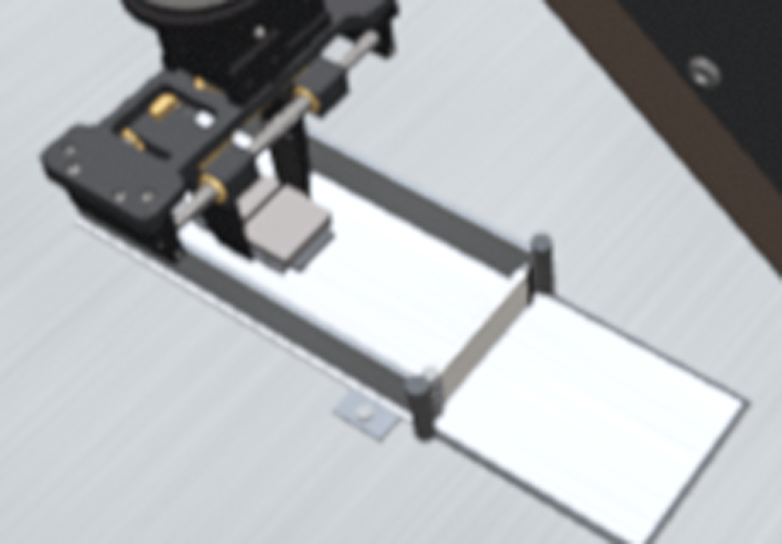

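The flap is shut behind it (leaf between the posts, crop (540,265) to (425,400)), and the pad lies flat at crop (285,220), tray x about 148. Release and lift straight up.

>>> arm_command([
  [[0, 0, 0], [0, 0, 0], 50],
  [[0, 0, 0], [0, 0, 0], 50],
  [[0, 0, 0], [0, 0, 0], 50],
  [[0, 0, 0], [0, 0, 8], 50],
  [[0, 0, 0], [0, 0, 25], 50],
  [[0, 0, 0], [0, 0, 60], 50],
  [[0, 0, 0], [0, 0, 100], 50],
  [[0, 0, 0], [0, 0, 140], 50],
  [[0, 0, 0], [0, 0, 160], 50],
  [[0, 0, 0], [0, 0, 160], 50],
])

```text
clock: 10.4
ee_pos: [0.687, 0.1381, 0.1914]
tcp_rot: [-1.578, -0.001, 1.613]
force: [-0.2, 1.0, -0.6]
finger_gap: 0.0502
```

>>> arm_command([
  [[0, 0, 0], [-10, -45, 0], 50],
  [[0, 0, 0], [-20, -90, 0], 50],
  [[0, 0, 0], [-30, -135, 0], 50],
  [[0, 0, 0], [-40, -180, 0], 50],
  [[0, 0, 0], [-50, -220, 0], 50],
  [[0, 0, 0], [-50, -220, 0], 50],
  [[0, 0, 0], [-50, -220, 0], 50],
])

```text
clock: 11.1
ee_pos: [0.6354, -0.0829, 0.1859]
tcp_rot: [-1.57, -0.0, 1.611]
force: [-0.2, 0.1, 1.0]
finger_gap: 0.0502
```

Run:
```python
from h import *
s=cam('side');save(s,'pics/side7.png')
t=cam('top');save(t,'pics/top7.png',(60,300,140,250),2.4)
c,sn=np.cos(.042),np.sin(.042);R=np.array([[c,sn],[-sn,c]])
for n,D in(('top',t),('side',s)):
    P=cloud(D);q=(P[...,:2]-[.5373,.1318])@R.T;Z=P[...,2]
    m=(Z>.013)&(Z<.026)&(q[...,0]>.085)&(q[...,0]<.222)&(abs(q[...,1])<.038)
    print(n,m.sum(),cv2.minAreaRect(q[m].astype(np.float32)),np.percentile(Z[m],[5,50,95]))
    f=(Z>.024)&(Z<.037)&(q[...,0]>-.02)&(q[...,0]<.07)&(abs(q[...,1])<.034);a=q[f].astype(np.float32)
    if len(a)>5: v=cv2.fitLine(a,cv2.DIST_HUBER,0,.01,.01).ravel();print(' leaf',len(a),v,np.degrees(np.arctan2(v[0],v[1])))
    l=(Z>.012)&(Z<.024)&(abs(P[...,0]-.465)<.08)&(abs(P[...,1]+.218)<.06);print(' large',l.sum(),P[l].mean(0))
d=status.sense();print(d['clock'],d['ee_pos'],d['force'])
```

```text
top 701 ((0.1478709876537323, -0.0019243322312831879), (0.03821953386068344, 0.06770554929971695), 89.8357162475586) [0.01745848 0.01999322 0.02206753]
 leaf 15 [ 0.1004338   0.99494374 -0.00109704  0.0206098 ] 5.764151
 large 1112 [ 0.45699997 -0.22989328  0.01817432]
side 697 ((0.1499217450618744, -0.0011924952268600464), (0.07009438425302505, 0.039159100502729416), 0.7644194960594177) [0.01473647 0.01940545 0.02142845]
 leaf 140 [ 2.6102792e-03 -9.9999660e-01 -1.5474945e-04 -1.7020577e-03] 179.85045
 large 1058 [ 0.46407475 -0.21661773  0.01712347]
11.2 [ 0.63585279 -0.08131069  0.18594752] [-0.930471   -0.47997621 -0.58924389]
```

View pics/side7.png

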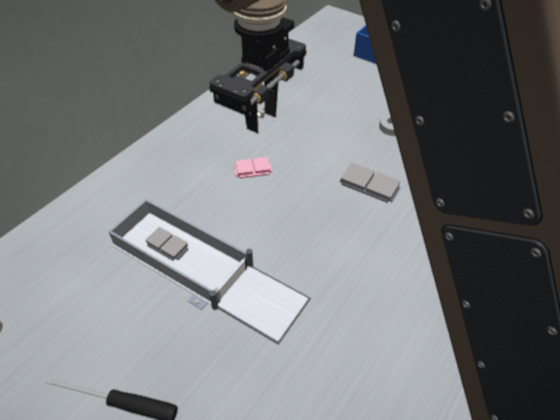

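View pics/top7.png

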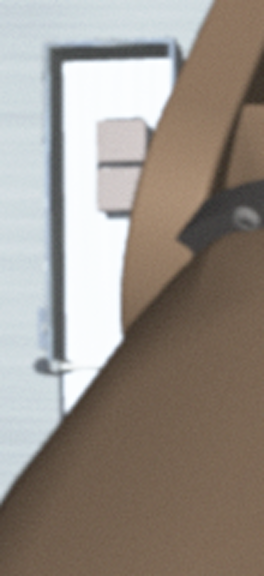

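The side view shows the pad flat in the tray at (167,243), the leaf straight across the gate at (231,275), and the large pad still at (370,182), the same pixel as at the start. The arm is clear, so I hand it in.

```bash
python3 -c "
from bench import robot
print(robot.sign_off())"
```

```text
the job is handed in; nothing more can be done
None
```

The small grey pad is in the scrap tray with the flap shut behind it, and I handed the job in at about 11 s of the 51 s allowed. I laid the pad on the apron at tray x ≈ -65 mm and released it. I then clasped it low across its width and pushed it along the floor through the flap to tray x ≈ 148 mm, let go and lifted clear. The push was made with the pad held between the fingers, not from behind, because the flap would likely have turned a loose pad.

**Pad:** both cameras put its centre at 148–150 mm past the gateway and 1–2 mm right of the middle. Its lining top is at z ≈ 19–20 mm, so it lies flat on the floor.

**Flap:** the side view fits the leaf within 0.2° of shut. The top view gave 5.8°, but from only 15 points with the arm partly in the way, so I trusted the side view.

**Large pad:** it sits at the same pixel in the side view as at the start. The top view's figure for it was off by about 13 mm because the arm hid part of the pad.

**Forces:** the largest reading at the end of any move was about 6 N.

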